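# Load the drilling jig and hang its template on the twin pins

### The job

Set up the drilling jig: swing its latch well clear and push the brass blank along its channel until it is fully home against the stop. Then hang the drilling template that fits the jig on the two pins, lowering it gently until it lies flush on the rails, and swing the latch fully closed over its end. Leave the other template where it lies and do not knock the brush over.

Things in the scene. Friction and masses are not known exactly. Their poses are not given: they have to be found in the camera images.
- drill_jig: Steel drilling jig fixed to the bench. In its frame (origin on the bench, under the middle of the channel; x away from the robot, y left, z up) the base plate spans x -85..55, y -155..90 mm and is 10 mm thick. Two rails (x -20..35 mm, top at z 32 mm, |y| 11.5..77.5 mm) leave a channel 23 mm wide along x, open towards -x. A stop closes the channel at x = 35 mm (its top at z 30 mm).
- pin_big (a point): Foot, on the rail top (jig z 32 mm), of the thicker upright pin: 12 mm diameter, on the +y rail at jig (8, 50) mm. It stands 20 mm above the rail: 10 mm straight, then 10 mm tapering to 5 mm at the tip.
- pin_small (a point): Foot, on the rail top, of the thinner pin: 8 mm diameter, on the -y rail at jig (8, -50) mm, 20 mm high in the same way.
- latch_pivot (a point): On the upright pivot axis of the latch, at the underside of its arm: jig (8, -110, 42) mm. The arm is flat steel, 16 mm wide, 9 mm thick (jig z 42..51 mm); its nose reaches 40 mm from the pivot, its tail 58 mm the other way.
- latch (a joint): Angle of the latch (rad), 0 to 1.75, stops at both ends, light friction (about 0.06 N m), stays where left. 0 = closed: nose points along jig +y, over the template's end, tail with the knob along jig -y. Growing angle swings the knob towards jig +x, away from the robot (counterclockwise from above). Under about 1.2 the nose stands over the place of the template and blocks it.
- latch_knob (a point): Middle of the height of the upright black knob on the latch's tail, 50 mm from the pivot: a post of 14 mm diameter, from jig z 51 to 83 mm. Pushing its side swings the latch.
- brass_blank: Brass block 20 x 66 x 20 mm (its long side is its own y, which may lie along jig +x or -x), origin at the middle of its underside. It lies flat on the jig's base (z 10 mm) with its far end in the channel and its near end sticking out towards the robot. Home against the stop its origin is at jig x = 2 mm. About 0.2 kg.
- template_long: The template that fits: aluminium plate 56 x 170 x 8 mm (x, y, z), origin at the middle of its underside, holes 100 mm apart. A dark grip bar lies along its y over the middle, 12 mm thick in x, 72 mm long, from z 28 to 42 mm, on two 10 mm square posts at y = +-31 mm. About 0.25 kg. Its big hole goes on the big pin. Starts flat on the bench.
- template_long_hole_big (a point): Centre of its 15 mm hole at the underside, at the template's own y = +50 mm.
- template_long_hole_small (a point): Centre of its 11 mm hole at the underside, at the template's own y = -50 mm.
- template_short: The template that does not fit: alike, but 136 mm long with holes only 68 mm apart (origin at the middle of its underside, same grip bar). Lies flat on the bench; leave it.
- brush: Upright bristle brush standing on its wooden handle end, 51 x 54 x 146 mm, loose and easily knocked over, origin at the middle of its underside.
Mind the look-alikes: they are no part of the job. Of the things that look like the brush, the middle-sized one is meant.

How it is judged (in metres and radians):
On the way, in this order (a step that is already met when the one before it is completed fails the run):
1. the latch is swung clear (beyond 1.2 rad) and the brass blank is home against the stop (within 3 mm) (value of joint latch above 1.2 rad and x of brass_blank in the frame of drill_jig above -0.001 m), for 0.2 s.
2. the long template hangs on both pins, flush on the rails, the latch still open (distance between template_long_hole_big and pin_big below 0.004 m and distance between template_long_hole_small and pin_small below 0.004 m and value of joint latch above 0.9 rad), for 0.2 s.
At the end, for the whole second after the job is handed in: The long template lies flush on the rails with each hole within 4 mm of its pin's foot and at rest, the latch is closed over it (under 0.12 rad), the brass blank is within 3 mm of home against the stop, the short template has moved less than 30 mm and the brush stands upright (distance between template_long_hole_big and pin_big below 0.004 m and distance between template_long_hole_small and pin_small below 0.004 m and angle between template_long's own z axis and vertical below 0.03 rad and value of joint latch below 0.12 rad and x of brass_blank in the frame of drill_jig above -0.001 m and linear speed of template_long below 0.02 m/s and distance of template_short from where it was at the start of the episode below 0.03 m and angle between brush's own z axis and vertical below 0.3 rad); the robot touches nothing.
It fails at once if the template is dropped or slammed onto the jig (faster than 0.35 m/s just above it) (linear speed of template_long above 0.35 m/s and horizontal distance between template_long and drill_jig below 0.05 m and z of template_long in the frame of drill_jig below 0.08 m).
It fails at once if the other template is shifted by more than 30 mm (distance of template_short from where it was at the start of the episode above 0.03 m).
It fails at once if the brush is knocked over (angle between brush's own z axis and vertical above 0.5 rad).
It also fails if it takes over 72 s, if anything falls off the work surface, if the arm or the gripper's body presses on something with over 40 N, if the wrist force passes 120 N, or if a joint passes its speed limit or range.

### The arm

A 7-joint arm with a two-finger parallel gripper is mounted at the origin on a cart in front of the work surface, level with it; the furniture and walls round the work are solid. World frame = base frame: x ahead of the robot, y to its left, z up, the work surface at z = 0. Lengths are in mm, angles in rad, forces in N, time in s.
With the tool pointing down it reaches from about 400 to 875 mm from the base axis. Payload 4.4 kg.
Tool frame: the origin (TCP) lies midway between the tips of the shut fingers; the grasp point (between the pads) lies 19 mm behind it (ctrl.pinch_z is the distance from the TCP to the grasp point, in mm); z points along the fingers, y is the line along which they close (so a half turn about z gives the same grasp; the last joint's range is limited). The gripper opens to 85 mm and grips with 20 to 120 N. Pads are 22 mm wide; open, the fingers measure 114 mm over their backs; the gripper's body (76 mm by 85 mm) begins 54 mm behind the grasp point. The pads swing forward as they close: fully open they stand 13 mm farther back than shut.
Start: joints at [-1.287, 0.628, 0.038, 1.517, -0.027, 0.996, -0.02], TCP at [222.738, 610.66, 209.913] pointing down, gripper open.
Joint ranges: [-3.06, 3.06], [-0.37, 2.12], [-1.25, 1.32], [0.18, 2.47], [-1.1, 4.24], [0.23, 1.98], [-2.94, 2.94]. Speed limits (rad/s): [2.57, 2.57, 3.14, 3.14, 3.14, 3.14, 3.14].

### API

Orientations are given as a unit quaternion [x, y, z, w].
In Python, from plant import ctrl, snapshot gives the robot as it stands.
- The arm moves only by the tool drive_tool, never from a script. Its argument "plan" is a list that holds one entry, the list of rows, each a list of 7 numbers: the shift along the tool's x, y, z in mm, then the turn, a rotation vector about the tool's x, y, z in rad, then the opening, from 0 (shut) to 1 (fully open). In form: [[[dx, dy, dz, ax, ay, az, claw], ...]]. A call has 1 to 12 rows; each row shifts and turns the commanded pose from where the row before left it, along the tool's axes as they then stand; what a row does not reach is not made up. A row lasts 1/8 s, in which the tool goes at most 62.5 mm and 10.7 degrees, less where a joint would pass 70% of its speed; a pose out of reach is approached as far as the arm can. A call with a gripper value outside its range is refused whole. The fingers move at their own pace and stop on an object; "squeeze" is the grip in N (left out, the last holds). Time passes only in rows, so rows that do not move let the fingers close. It gives the time, the measured TCP pose, the force, the opening and the grip force at its end, in the units of the state.
- ctrl.observe(): the state, without advancing time (a new reading comes with each control period).
- snapshot(name): name is "side" or "top" or "wrist"; returns a dict with "pixels" (480x640x3 uint8, red, green, blue), "camera_matrix" (3x3 intrinsics, pixels), "distortion" ([k1, k2, p1, p2, k3] as OpenCV has them; the pictures are not rectified), "T" (4x4, takes a point from camera to world coordinates); the wrist camera has in their place "T_tool_cam" (4x4, takes a point from camera to tool coordinates, whose origin is the TCP and whose axes are the flange's). Camera axes: x right, y up, looking along -z (the intrinsics and any distortion apply to the point x, -y, -z); pixel columns grow to the right and rows downward; lengths in mm; the calibration is good to about 2 mm. A picture is of the moment at which its call begins: read the wrist's pose just before it. There is no depth.
- ctrl.sign_off(): hands the job in; it is judged then, once.
The state is a dict: "time_s": time; "joints": joint angles; "qd": joint speeds; "tau": joint torques, N m; "ee_pos": TCP position; "tool_rot": TCP orientation; "force": force on the tool from outside, world axes, zero at the start; "torque": the same for the moment, N m; "grip_width": opening from 0.0 (shut) to 1.0 (fully open); "grip_force": force on a finger pad.
Only numpy, scipy, OpenCV 4.12 (cv2) and the standard library are available. Lean on these libraries where they do the work, as an engineer would, in place of code of your own. Each camera call takes 0.05 s, during which the arm holds its last target. There are 200 camera calls.

## Working session

There is one attempt and no reset: what is moved stays moved. The work goes in short steps, Python scripts to look and compute and a tool call to move; the robot and the scene stay as the last step left them, time stands still between calls to the robot, and variables do not carry over. Pictures are saved under pics/ and viewed, at most 10 in all, crops included, and the job is handed in when it is done.

Besides the shell and the picture viewer there is one more tool, called after ">>>" as name(argument=value, ...), one argument or row to a line, values as JSON. drive_tool: Moves the arm, as the interface text tells. Its arguments: {"type":"object","properties":{"plan":{"type":"array"},"squeeze":{"type":"number"}},"required":["plan"]}

```bash
mkdir -p pics; ls
cat > h.py <<'E'
import numpy as np, cv2
from plant import ctrl, snapshot
from scipy.spatial.transform import Rotation as R
def pose(s):
    T=np.eye(4);T[:3,:3]=R.from_quat(s["tool_rot"]).as_matrix();T[:3,3]=s["ee_pos"];return T
def grab(name,fn=None):
    s=ctrl.observe(); d=snapshot(name)
    if name=="wrist": d["T"]=pose(s)@np.array(d["T_tool_cam"])
    if fn:
        cv2.imwrite(fn,cv2.cvtColor(d["pixels"],cv2.COLOR_RGB2BGR)); np.savez(fn[:-4]+".npz",**{k:np.array(d[k]) for k in("pixels","camera_matrix","distortion","T")})
    return d
def ray(d,uv):
    p=cv2.undistortPoints(np.array(uv,float).reshape(-1,1,2),np.array(d["camera_matrix"],float),np.array(d["distortion"],float)).reshape(-1,2)
    v=np.c_[p[:,0],-p[:,1],-np.ones(len(p))]@np.array(d["T"])[:3,:3].T
    return np.array(d["T"])[:3,3],v
def onz(d,uv,z):
    o,v=ray(d,uv); return o+v*((z-o[2])/v[:,2])[:,None]
def tri(d1,u1,d2,u2):
    o1,a=ray(d1,u1);o2,b=ray(d2,u2);out=[]
    for x,y in zip(a,b):
        t=np.linalg.lstsq(np.c_[x,-y],o2-o1,rcond=None)[0];p,q=o1+t[0]*x,o2+t[1]*y;out.append(np.r_[(p+q)/2,np.linalg.norm(p-q)])
    return np.array(out)
def proj(d,P):
    T=np.linalg.inv(np.array(d["T"]));c=np.atleast_2d(P)@T[:3,:3].T+T[:3,3]
    c=c*[1,-1,-1]
    return cv2.projectPoints(c.reshape(-1,1,3),np.zeros(3),np.zeros(3),np.array(d["camera_matrix"],float),np.array(d["distortion"],float))[0].reshape(-1,2)
E
python3 - <<'E'
from h import *
for n in("top","side","wrist"):
    d=grab(n,f"pics/{n}0.png"); print(n,d["T"],d["camera_matrix"])
s=ctrl.observe();print(s)
E
```

```text
pics
top [[-1.69999427e-02  9.86457661e-01 -1.63132720e-01  3.05299992e+02]
 [-9.99855474e-01 -1.67422534e-02  2.95441420e-03 -1.91511015e+02]
 [ 1.83195192e-04  1.63159368e-01  9.86599710e-01  9.57314337e+02]
 [ 0.00000000e+00  0.00000000e+00  0.00000000e+00  1.00000000e+00]] [[584.40315739   0.         322.46349894]
 [  0.         584.40315739 235.82154937]
 [  0.           0.           1.        ]]
side [[ 8.52061467e-01  3.47370452e-01 -3.91567397e-01  1.22586728e+02]
 [-5.23246062e-01  5.44787504e-01 -6.55301559e-01 -7.83513935e+02]
 [-1.43113734e-02  7.63243306e-01  6.45952661e-01  6.89643243e+02]
 [ 0.00000000e+00  0.00000000e+00  0.00000000e+00  1.00000000e+00]] [[514.48287101   0.         321.35807667]
 [  0.         514.48287101 246.7427223 ]
 [  0.           0.           1.        ]]
wrist [[ 3.43633587e-01 -8.96505369e-01 -2.79632047e-01  1.51890300e+02]
 [ 9.39102675e-01  3.27583547e-01  1.03803594e-01  6.37065099e+02]
 [-1.45762156e-03 -2.98273604e-01  9.54479299e-01  3.72854816e+02]
 [ 0.00000000e+00  0.00000000e+00  0.00000000e+00  1.00000000e+00]] [[412.09560937   0.         325.42555544]
 [  0.         412.09560937 246.17199423]
 [  0.           0.           1.        ]]
{'time_s': 0.15, 'joints': array([-1.28681655,  0.62912555,  0.03841995,  1.51810339, -0.02698303,
        0.99627921, -0.01999233]), 'qd': array([ 0.0021369 , -0.00146979,  0.00073259, -0.0036691 ,  0.00229063,
       -0.00098456, -0.0004588 ]), 'tau': array([ 1.73547054e-03, -5.63794792e+01,  1.22775581e+00, -1.93648624e+01,
        1.11028584e-02,  7.46512902e-03,  1.57952149e-05]), 'ee_pos': array([222.54254661, 610.20783148, 209.21625576]), 'tool_rot': array([ 1.73979622e-01,  9.84749005e-01, -6.88846002e-04, -1.20489853e-04]), 'force': array([-0.74601232,  0.30172954,  0.60728868]), 'torque': array([ 0.01947636,  0.01339948, -0.02189327]), 'grip_force': 0.0, 'grip_width': 0.999266818701206}
```

View pics/top0.png

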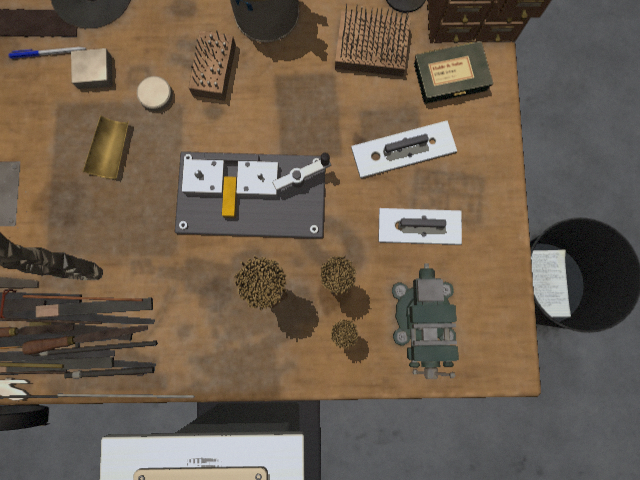

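View pics/side0.png

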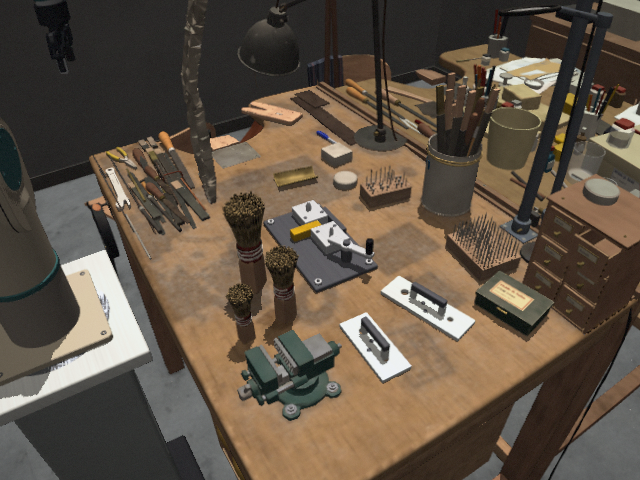

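Top: jig at about (250,195), with the yellow blank at (230,197) and the latch knob at (325,160). There are two white plates: (404,149), about 105 px long, and (420,226), about 83 px. Three brushes stand at (260,282) large, (338,273) middle and (344,333) small. The middle one is the brush meant, and the longer plate is template_long.

```bash
cat > m.py <<'E'
from h import *
L=lambda n:dict(np.load(f"pics/{n}.npz"))
E
python3 - <<'E'
from m import *
t,s=L("top0"),L("side0")
for n,d in(("top",t),("side",s)):
    im=d["pixels"];hsv=cv2.cvtColor(im,cv2.COLOR_RGB2HSV)
    m=((hsv[...,1]<40)&(hsv[...,2]>150)).astype(np.uint8)
    cs,_=cv2.findContours(m,cv2.RETR_EXTERNAL,cv2.CHAIN_APPROX_NONE)
    for c in cs:
        if cv2.contourArea(c)>150: 
            r=cv2.minAreaRect(c); print(n,"white",cv2.contourArea(c),np.round(r[0]),np.round(r[1]),cv2.approxPolyDP(cv2.convexHull(c),4,True).reshape(-1,2).tolist())
    m=((hsv[...,0]>15)&(hsv[...,0]<35)&(hsv[...,1]>190)&(hsv[...,2]>150)).astype(np.uint8)
    cs,_=cv2.findContours(m,cv2.RETR_EXTERNAL,cv2.CHAIN_APPROX_NONE)
    for c in cs:
        if cv2.contourArea(c)>60: print(n,"yellow",cv2.contourArea(c),cv2.approxPolyDP(cv2.convexHull(c),2,True).reshape(-1,2).tolist())
a=cv2.resize(t["pixels"][120:260,170:470],(800,373),interpolation=cv2.INTER_CUBIC)
cv2.imwrite("pics/c1.png",a[...,::-1])
b=cv2.resize(s["pixels"][190:385,255:485],(708,600),interpolation=cv2.INTER_CUBIC)
cv2.imwrite("pics/c2.png",b[...,::-1])
E
```

```text
top white 6945.0 [202. 456.] [ 45. 203.] [[302, 435], [303, 479], [100, 479], [103, 437]]
top white 197.5 [ 13. 388.] [15. 26.] [[26, 382], [25, 394], [0, 394], [0, 380]]
top white 1966.5 [550. 283.] [67. 34.] [[533, 251], [564, 250], [570, 315], [552, 316], [538, 301]]
top white 2660.0 [420. 225.] [83. 33.] [[379, 209], [459, 210], [461, 242], [379, 241]]
top white 1658.5 [279. 176.] [33. 87.] [[322, 166], [275, 193], [236, 191], [238, 161], [317, 158]]
top white 1228.0 [202. 173.] [40. 37.] [[184, 156], [222, 160], [221, 191], [182, 190]]
top white 3104.5 [404. 148.] [ 33. 101.] [[447, 121], [456, 150], [360, 176], [351, 146]]
top yellow 406.0 [[233, 177], [233, 215], [222, 214], [224, 177]]
side white 2089.0 [374. 345.] [78. 32.] [[340, 323], [367, 313], [411, 365], [382, 379]]
side white 1292.0 [428. 305.] [95. 25.] [[381, 290], [400, 276], [474, 321], [457, 338]]
side white 5222.5 [ 52. 330.] [114. 162.] [[105, 250], [148, 351], [0, 414], [0, 399], [61, 265]]
side white 574.5 [338. 241.] [56. 23.] [[311, 229], [333, 221], [365, 252], [326, 246]]
side white 413.0 [309. 211.] [20. 30.] [[313, 200], [326, 215], [305, 222], [292, 207]]
side white 351.0 [602. 187.] [33. 15.] [[587, 182], [604, 180], [618, 192], [602, 195]]
side white 246.5 [118. 186.] [40. 13.] [[107, 169], [113, 169], [129, 204], [116, 205]]
side white 209.5 [627. 115.] [21. 24.] [[638, 104], [639, 124], [615, 117]]
side white 170.0 [545.  81.] [14. 30.] [[558, 73], [539, 93], [532, 89], [537, 78]]
side white 491.0 [519.  71.] [24. 55.] [[544, 58], [523, 83], [493, 79], [496, 66], [525, 57]]
side white 205.0 [623.   2.] [37. 10.] [[639, 11], [604, 0], [636, 0]]
side yellow 136.5 [[320, 224], [295, 234], [291, 231], [314, 221]]
```

View pics/c1.png

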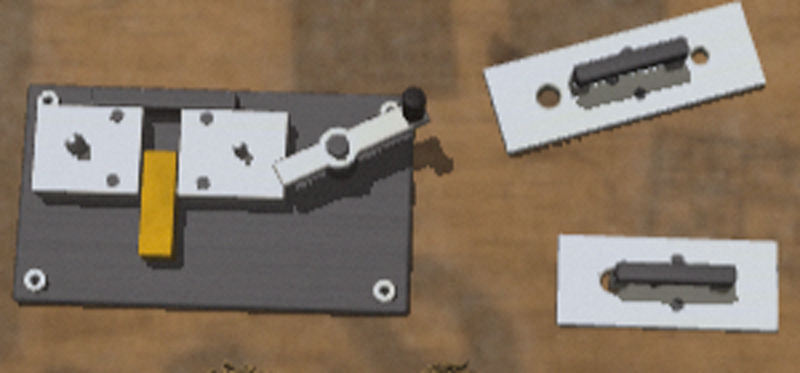

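View pics/c2.png

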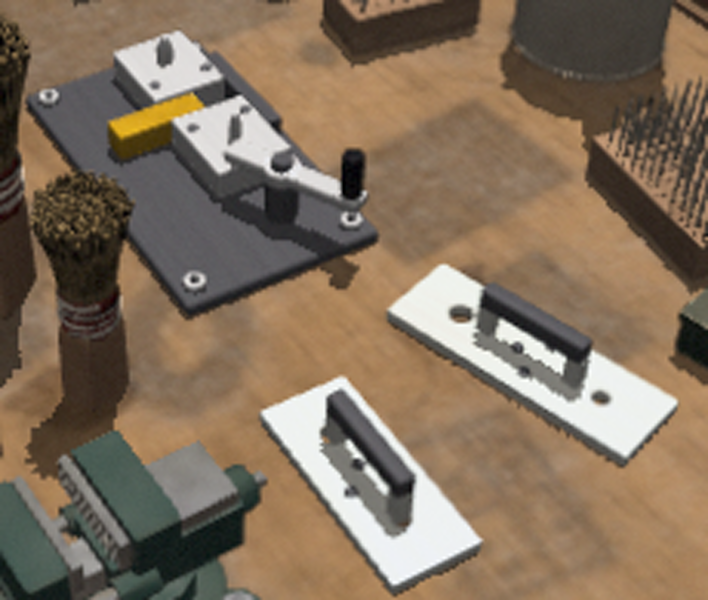

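c1/c2: the long plate carries its big hole at crop (548,96) and its small hole at (700,55), with the bar from (576,74) to (687,45). The pin tips are at (70,138) and (236,144), and the knob is at (413,98). The plate lies to the right of the jig, with its big hole nearest to it. The brush meant is at c2 (82,300).

Run:
```python
from m import *
np.set_printoptions(precision=1,suppress=True)
t,s=L("top0"),L("side0")
T=lambda p:np.array(p)/2.6667+[170,120]-.3
S=lambda p:np.array(p)/3.078+[255,190]-.3
P={"pinB tip":((70,138),(165,42)),"pinS tip":((236,144),(237,116)),"railB far-left":((36,103),(176,31)),"railB near-left":((33,188),(114,58)),
"railS near-right":((0,0),(0,0)),"knob top":((414,95),(353,154)),"latch pivot top":((337,145),(283,160)),"holeB":((548,96),(460,313)),"holeS":((700,55),(600,397)),
"barL":((576,72),(490,288)),"barR":((686,43),(588,350)),"blank near-L":((140,255),(109,125)),"blank near R":((172,256),(119,147)),
"screw nearL":((35,280),(49,97)),"screw nearR":((384,290),(195,281)),"brushmid":((448,365+30),(82,200)),
"sh cornerTR":((777,242),(479,546)),"long c1":((739,2),(676,405)),"long c2":((764,83),(625,459)),"long c3":((511,154),(390,313)),"long c4":((486,70),(443,266))}
for k,(a,b) in P.items():
    if a!=(0,0): print(k,tri(t,[T(a)],s,[S(b)])[0])
for k,a,z in(("rB",[(36,103),(144,109),(33,188),(140,193)],32),("rS",[(181,108),(290,113),(178,195)],32),("blank",[(146,152),(176,152),(140,255),(172,256)],30),("holes",[(548,96),(700,55)],8),("bar",[(576,72),(686,43)],42),("screws",[(35,280),(384,290),(48,99),(390,108)],12)):
    print(k,onz(t,[T(p) for p in a],z).tolist())
print(onz(t,[(338,273)],140),onz(t,[(260,282)],170))
print(onz(t,[(379,209),(461,242),(430,224)],8))
```

```text
pinB tip [564.5   7.6  46.3   0.2]
pinS tip [559.1 -93.2  49.1   1.9]
railB far-left [589.7  32.6  31.9   3. ]
railB near-left [538.1  34.2  26.8   1.2]
knob top [ 575.6 -199.9   84.1    0.9]
latch pivot top [ 555.1 -154.1   56.2    1. ]
holeB [ 597.2 -285.4    9.5    0.3]
holeS [ 622.3 -382.5   10.1    0.1]
barL [ 603.6 -300.4   39.2    1.4]
barR [ 620.6 -368.5   37.7    0.4]
blank near-L [496.  -32.5  28.1   1.2]
blank near R [494.8 -50.7  22.4   1.6]
screw nearL [484.1  34.5  13.7   0.7]
screw nearR [ 474.  -180.3   14.5    0.7]
brushmid [ 391.1 -213.4  144.7    6.1]
sh cornerTR [ 500.7 -425.     7.     1.1]
long c1 [ 657.6 -409.4    7.3    0.9]
long c2 [ 604.4 -422.9    7.5    1. ]
long c3 [ 561.3 -261.6    8.3    2.4]
long c4 [ 615.  -246.7    8.6    0.3]
rB [[591.0768570270463, 32.05657578074022, 32.0], [586.1109465067041, -34.45858549700458, 32.0], [537.3594702815722, 32.70116371311525, 32.0], [533.114945721239, -32.58794620479375, 32.0]]
rS [[586.3590048675487, -57.208875978950374, 32.0], [582.031797971878, -124.22737646319354, 32.0], [531.4691904976991, -55.754702344023, 32.0]]
blank [[559.3668403954572, -35.63872875392349, 30.0], [559.0526147413532, -54.04211235772877, 30.0], [494.99025202902465, -32.67137938194881, 30.0], [494.0414527484113, -52.09010888981132, 30.0]]
holes [[597.5693711619546, -285.51726511473964, 8.0], [622.9319008898652, -382.85424630538125, 8.0]]
bar [[602.0129952377306, -299.7357153360532, 42.0], [619.3562803246507, -367.7872868670879, 42.0]]
screws [[484.0471522910684, 35.014875235412546, 12.0], [474.12683163479045, -180.15148870786174, 12.0], [599.7331257375423, 29.39650954650753, 12.0], [590.1985026561258, -185.61017699483372, 12.0]]
[[ 387.2 -214.9  140. ]] [[ 373.8 -108.6  170. ]]
[[ 505.8 -288.9    8. ]
 [ 448.1 -421.9    8. ]
 [ 479.  -372.3    8. ]]
```

Run:
```python
from m import *
np.set_printoptions(precision=0,suppress=True)
t,s=L("top0"),L("side0")
print("post base top/side",onz(t,[(98,270)],0),onz(s,[(210,200)],0))
print("lampshade tri",tri(t,[(265,15)],s,[(270,45)]))
# epipolar: side post pixels vs top left-edge pixels
for v in(180,150,100,50,5):
    for uv in((70,265),(40,258),(10,245)): print(v,uv,tri(t,[uv],s,[(210-15*(200-v)/200,v)])[0],end=' ')
    print()
a=cv2.resize(t["pixels"][225:300,0:130],(520,300));b=cv2.resize(s["pixels"][0:215,150:300],(209,300));w=cv2.resize(L("wrist0")["pixels"],(400,300))
cv2.imwrite("pics/c3.png",np.hstack([a[:,:380],b,w[:, :211]])[...,::-1])
```

```text
post base top/side [[413. 176.   0.]] [[409. 202.   0.]]
lampshade tri [[ 504. -132.  478.  143.]]
180 (70, 265) [414. 199.  56.   2.] 180 (40, 258) [433. 267.  12.   0.] 180 (10, 245) [460. 346. -39.   7.] 
150 (70, 265) [404. 154. 158.   3.] 150 (40, 258) [420. 211. 126.   6.] 150 (10, 245) [443. 277.  88.   0.] 
100 (70, 265) [391.  93. 295.  11.] 100 (40, 258) [403. 137. 276.  13.] 100 (10, 245) [421. 186. 253.   9.] 
50 (70, 265) [380.  45. 405.  16.] 50 (40, 258) [390.  79. 393.  18.] 50 (10, 245) [404. 117. 380.  15.] 
5 (70, 265) [372.   9. 486.  20.] 5 (40, 258) [380.  37. 479.  22.] 5 (10, 245) [391.  67. 471.  19.]
```

View pics/c3.png

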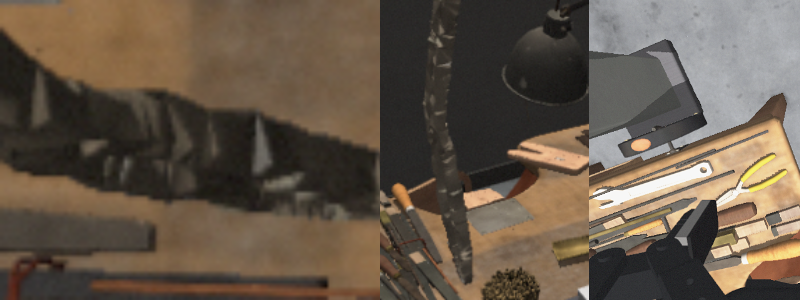

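The post is a tall obstacle near (412,190). I will retract to a small radius and sweep past it on the inside.

>>> drive_tool(
  plan=[
    [[0, -50, -20, 0, 0, 0, 1], [0, -50, -20, 0, 0, 0, 1], [0, -50, -20, 0, 0, 0, 1], [0, -50, -20, 0, 0, 0, 1], [0, -50, -20, 0, 0, 0, 1], [0, -50, 0, 0, 0, 0, 1], [0, 0, 0, 0, 0, 0, 1]],
  ],
)

```text
time_s: 1.02
ee_pos: [118.9, 325.4, 310.0]
tool_rot: [0.174, 0.985, -0.001, -0.0]
force: [-0.2, 0.9, 0.5]
grip_width: 0.995
grip_force: 0.0
```

>>> drive_tool(
  plan=[
    [[0, -26, 0, 0, 0, 0, 0.6], [-55, -5, 0, 0, 0, 0.175, 0.3], [-55, -5, 0, 0, 0, 0.175, 0.3], [-55, -5, 0, 0, 0, 0.175, 0.3], [-55, -5, 0, 0, 0, 0.175, 0.3], [-55, -5, 0, 0, 0, 0.175, 0.3], [-55, -5, 0, 0, 0, 0.175, 0.3], [-55, -5, 0, 0, 0, 0.175, 0.3], [-55, -5, 0, 0, 0, 0.175, 0.3], [0, 0, 0, 0, 0, 0, 0.3]],
  ],
)

```text
time_s: 2.28
ee_pos: [312.7, -52.7, 310.2]
tool_rot: [0.77, 0.638, 0.0, 0.001]
force: [1.1, 0.0, -0.3]
grip_width: 0.301
grip_force: 0.0
```

>>> drive_tool(
  plan=[
    [[0, 0, 0, 0, 0, -0.18, 0.3], [10, 50, -5, 0, 0, 0, 0.3], [10, 50, -5, 0, 0, 0, 0.3], [10, 50, -5, 0, 0, 0, 0.3], [10, 50, 0, 0, 0, 0, 0.3], [0, 0, 0, 0, 0, 0, 0.3], [0, 0, 0, 0, 0, 0, 0.3]],
  ],
)

```text
time_s: 3.15
ee_pos: [512.1, -8.8, 324.1]
tool_rot: [0.706, 0.708, -0.001, -0.0]
force: [-1.5, -0.8, 0.7]
grip_width: 0.302
grip_force: 0.0
```

```bash
python3 -c "
from h import *
d=grab('wrist','pics/w1.png');print(ctrl.observe()['ee_pos'],d['T'][:3,3])"
```

```text
[511.73940048  -9.02554157 324.50328438] [512.90171342  67.96266108 487.81580467]
```

>>> drive_tool(
  plan=[
    [[-50, 5, 0, 0, 0, 0, 0.3], [-50, 5, 0, 0, 0, 0, 0.3], [-50, 5, 0, 0, 0, 0, 0.3], [-50, 0, 0, 0, 0, 0, 0.3], [0, 0, 0, 0, 0, 0, 0.3], [0, 0, 0, 0, 0, 0, 0.3]],
  ],
)

```text
time_s: 3.95
ee_pos: [527.2, -208.2, 325.1]
tool_rot: [0.707, 0.707, 0.001, -0.0]
force: [0.3, -0.1, -0.1]
grip_width: 0.303
grip_force: 0.0
```

Run:
```python
from h import *
d=grab('wrist','pics/w2.png');print(ctrl.observe()['ee_pos'],d['T'][:3,3])
a=cv2.imread('pics/w1.png');b=cv2.imread('pics/w2.png')
from m import L
def warp(n):
    d=L(n);return d
# rotate so +x world is up
for n in('w1','w2'):
    d=L(n);print(n,proj(d,np.array([[553,-44,10],[575,-200,84],[609,-334,8],[564,8,52]])).round())
cv2.imwrite('pics/c4.png',np.hstack([cv2.resize(a,(400,300)),cv2.resize(b,(400,300))]))
```

```text
[ 527.60587482 -207.47180406  325.01838155] [ 527.74907096 -131.85092882  489.00137227]
w1 [[359. 216.]
 [380. 366.]
 [394. 417.]
 [374. 177.]]
w2 [[349.  31.]
 [373. 191.]
 [389. 286.]
 [364. -40.]]
```

View pics/c4.png

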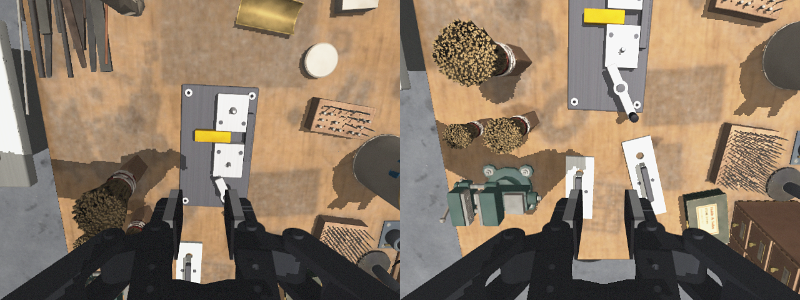

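w1 shows the jig with pins at about (466,222) and (458,320) full scale, the blank at (424,272) and the latch nose near (440,375). w2 shows the long plate at about (486,350) full scale and the knob at (467,235).

Run:
```python
from m import *
np.set_printoptions(precision=1,suppress=True)
def comps(d,z,amin,yel=False):
    hsv=cv2.cvtColor(d["pixels"],cv2.COLOR_RGB2HSV)
    m=((hsv[...,1]<40)&(hsv[...,2]>150)) if not yel else ((hsv[...,0]>15)&(hsv[...,0]<35)&(hsv[...,1]>190)&(hsv[...,2]>120))
    cs,_=cv2.findContours(m.astype(np.uint8),cv2.RETR_EXTERNAL,cv2.CHAIN_APPROX_NONE)
    for c in cs:
        if cv2.contourArea(c)>amin:
            w=onz(d,c.reshape(-1,2),z)[:,:2]; r=cv2.minAreaRect(w.astype(np.float32))
            if abs(r[0][0]-560)<120 and -480<r[0][1]<120: print(c.mean(0)[0],"ctr",np.array(r[0]),np.array(r[1]),r[2]); print(cv2.boxPoints(r).tolist() if 0 else cv2.approxPolyDP(w.astype(np.float32),5,True).reshape(-1,2).round(0).tolist())
for n in("w1","w2","top0"):
    d=L(n);print(n,"z32");comps(d,32,300);print("z8");comps(d,8,300);print("yel30");comps(d,30,100,True)
t,w1,w2,s=L("top0"),L("w1"),L("w2"),L("side0")
def crop(d,c,k,n): 
    x,y=c; return cv2.resize(d["pixels"][y-k[1]:y+k[1],x-k[0]:x+k[0]],n,interpolation=cv2.INTER_CUBIC)
cv2.imwrite("pics/c5.png",np.hstack([crop(w1,(380,270),(100,150),(400,600)),crop(w2,(470,280),(75,112),(400,600))])[...,::-1])
```

```text
w1 z32
[302.4 420.2] ctr [ 481.1 -320.2] [104.3  53.3] 87.2007827758789
[[464.0, -268.0], [453.0, -362.0], [471.0, -363.0], [472.0, -325.0], [482.0, -315.0], [475.0, -313.0], [474.0, -299.0], [485.0, -293.0], [490.0, -299.0], [485.0, -368.0], [504.0, -374.0], [510.0, -271.0]]
[354.5 302.5] ctr [ 550.1 -147.5] [18.2 51.3] 17.285057067871094
[[547.0, -122.0], [535.0, -129.0], [553.0, -174.0], [558.0, -143.0]]
[365.3 255.9] ctr [559.2 -87.4] [66.4 54.3] 87.35773468017578
[[534.0, -54.0], [531.0, -118.0], [585.0, -120.0], [587.0, -56.0]]
[374.5 177.4] ctr [568.8   3.6] [71.3 65.3] 86.93280029296875
[[602.0, 35.0], [539.0, 36.0], [536.0, -29.0], [588.0, -33.0], [591.0, 25.0], [599.0, 25.0]]
z8
[302.4 420.2] ctr [ 479.5 -340.6] [109.8  56.1] 87.2007827758789
[[461.0, -286.0], [450.0, -384.0], [469.0, -386.0], [470.0, -346.0], [480.0, -335.0], [473.0, -334.0], [472.0, -318.0], [483.0, -312.0], [489.0, -318.0], [483.0, -391.0], [504.0, -397.0], [509.0, -289.0]]
[354.5 302.5] ctr [ 552.  -158.9] [19.2 54. ] 17.28500747680664
[[548.0, -132.0], [536.0, -140.0], [555.0, -186.0], [552.0, -173.0],
[... 3431 characters left out ...]
7.0], [448.0, -422.0], [502.0, -422.0]]
[275.1 174.8] ctr [ 565.  -123.4] [ 57.7 145. ] 1.3373433351516724
[[581.0, -196.0], [595.0, -184.0], [585.0, -177.0], [578.0, -149.0], [560.0, -120.0], [589.0, -120.0], [592.0, -54.0], [540.0, -51.0], [536.0, -116.0], [544.0, -118.0], [556.0, -158.0]]
[201.5 174.2] ctr [572.8   5. ] [66.6 63.9] 87.30792236328125
[[606.0, 33.0], [544.0, 39.0], [541.0, -26.0], [594.0, -28.0], [595.0, 23.0]]
[403.4 148.1] ctr [ 610.6 -334.1] [ 56.8 169.9] 14.50450611114502
[[657.0, -410.0], [615.0, -245.0], [563.0, -259.0], [605.0, -422.0]]
yel30
[228.7 196. ] ctr [527.  -42.8] [19.5 63.7] 87.77274322509766
[[559.0, -35.0], [497.0, -32.0], [495.0, -50.0], [557.0, -53.0]]
```

View pics/c5.png

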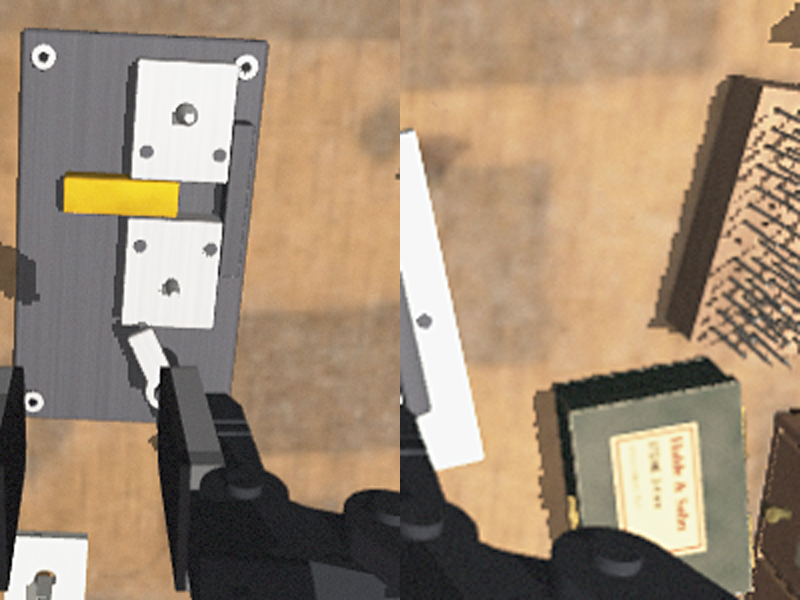

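>>> drive_tool(
  plan=[
    [[8, 48, 0, 0, 0, 0, 0.4], [0, 0, 20, 0, 0, -0.13, 0.4], [0, 0, 40, 0, 0, -0.13, 0.4], [0, 0, 50, 0, 0, -0.13, 0.4], [0, 0, 50, 0, 0, 0, 0.4], [0, 0, 50, 0, 0, 0, 0.4], [0, 0, 0, 0, 0, 0, 0.4]],
  ],
)

```text
time_s: 4.88
ee_pos: [573.2, -197.5, 111.8]
tool_rot: [0.555, 0.832, -0.001, -0.004]
force: [-0.7, 0.5, 0.2]
grip_width: 0.395
grip_force: 0.0
```

Run:
```python
from m import *
d=grab('wrist','pics/w3.png'); print(ctrl.observe()['ee_pos'],ctrl.observe()['tool_rot'])
s=grab('side','pics/s3.png')
a=cv2.resize(d['pixels'][150:470,160:500],(425,400)); b=cv2.resize(s['pixels'][150:300,300:440],(373,400))
cv2.imwrite('pics/c6.png',np.hstack([a,b])[...,::-1])
```

```text
[ 575.25855679 -199.17664404  114.46434981] [ 5.55427543e-01  8.31563796e-01 -1.11949858e-04 -1.37295586e-03]
```

View pics/c6.png

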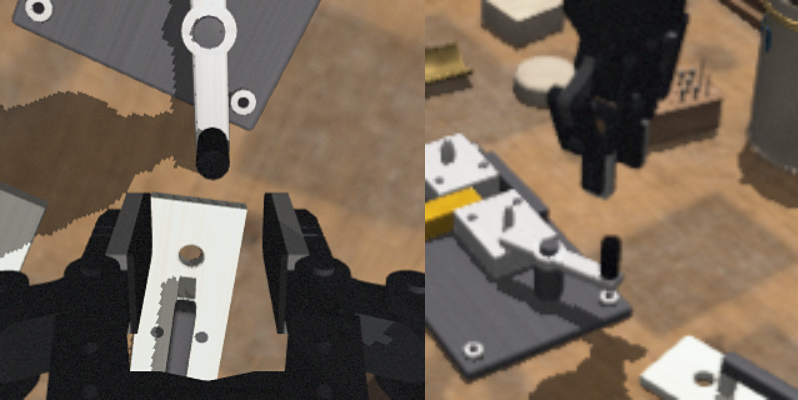

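>>> drive_tool(
  plan=[
    [[0, 0, 30, 0, 0, 0, 0.4], [0, 0, 27, 0, 0, 0, 0.4], [0, 0, 0, 0, 0, 0, 0.25], [0, 0, 0, 0, 0, 0, 0.25], [0, 0, 0, 0, 0, 0, 0.25]],
  ],
  squeeze=20,
)

```text
time_s: 5.6
ee_pos: [577.0, -201.6, 59.9]
tool_rot: [0.556, 0.831, 0.0, 0.002]
force: [-0.1, 1.2, 0.5]
grip_width: 0.252
grip_force: 0.0
```

>>> drive_tool(
  plan=[
    [[0.6, 8, 0, 0, 0, -0.16, 0.25], [0.6, 8, 0, 0, 0, -0.16, 0.25], [0.6, 8, 0, 0, 0, -0.16, 0.25], [0.6, 8, 0, 0, 0, -0.16, 0.25], [0.6, 8, 0, 0, 0, -0.16, 0.25], [0.6, 8, 0, 0, 0, -0.16, 0.25], [0.6, 8, 0, 0, 0, -0.16, 0.25], [0, 0, 0, 0, 0, 0, 0.25], [0, 0, 0, 0, 0, 0, 0.25]],
  ],
)

```text
time_s: 6.72
ee_pos: [607.2, -158.3, 58.5]
tool_rot: [0.031, 1.0, -0.0, 0.0]
force: [-0.2, 0.1, -0.2]
grip_width: 0.253
grip_force: 0.0
```

>>> drive_tool(
  plan=[
    [[0, 0, -40, 0, 0, 0, 0.3], [0, 0, -40, 0, 0, 0, 0.3], [48, 36.5, 0, 0, 0, 0, 0], [48, 36.5, 0, 0, 0, 0, 0], [48, 36.5, 0, 0, 0, 0, 0], [0, 0, 0, 0, 0, 0, 0], [0, 0, 0, 0, 0, 0, 0]],
  ],
)

```text
time_s: 7.6
ee_pos: [470.9, -40.3, 138.5]
tool_rot: [0.03, 1.0, -0.0, 0.001]
force: [0.6, 0.2, 1.0]
grip_width: 0.0
grip_force: 0.0
```

Run:
```python
from m import *
np.set_printoptions(precision=1,suppress=True)
s0=ctrl.observe();print(s0['ee_pos'],s0['grip_width'])
t=grab('top','pics/t4.png');s=grab('side','pics/s4.png')
K=np.array([556.6,-153.3])
def blobs(d,c,r,th=45):
    u,v=np.round(c).astype(int);im=d['pixels'][v-r:v+r,u-r:u+r];m=(im.max(2)<th).astype(np.uint8)
    n,l,st,ce=cv2.connectedComponentsWithStats(m);return [(st[i,4],(ce[i]+[u-r,v-r]).round(1).tolist()) for i in range(1,n) if st[i,4]>25]
P=[605,-160,67]
for d in(t,s): c=proj(d,P)[0];print(c,blobs(d,c,22))
```

```text
[470.9 -40.3 138.5] 0.00039034661772253303
[299.3 141.4] [(np.int32(44), [300.6, 144.6])]
[369.5 230.3] [(np.int32(83), [369.5, 230.6])]
```

>>> drive_tool(
  plan=[
    [[0, 0, 60, 0, 0, 0, 0], [0, 0, 60, 0, 0, 0, 0], [0, 0, 0, 0, 0, 0, 0], [-8, 0, 0, 0, 0, 0, 0], [-8, 0, 0, 0, 0, 0, 0], [-8, 0, 0, 0, 0, 0, 0], [-6, 0, 0, 0, 0, 0, 0], [0, 0, 0, 0, 0, 0, 0]],
  ],
)

```text
time_s: 8.7
ee_pos: [500.6, -41.7, 18.5]
tool_rot: [0.03, 1.0, 0.0, 0.001]
force: [-0.0, -0.2, -0.2]
grip_width: 0.001
grip_force: 0.0
```

>>> drive_tool(
  plan=[
    [[-3, 0, 0, 0, 0, 0, 0], [-2, 0, 0, 0, 0, 0, 0], [0, 0, 0, 0, 0, 0, 0]],
  ],
)

```text
time_s: 9.07
ee_pos: [504.7, -42.0, 17.8]
tool_rot: [0.03, 1.0, 0.0, -0.0]
force: [-0.2, -0.2, 0.0]
grip_width: -0.002
grip_force: 0.0
```

>>> drive_tool(
  plan=[
    [[-2, 0, 0, 0, 0, 0, 0], [-2, 0, 0, 0, 0, 0, 0], [0, 0, 0, 0, 0, 0, 0]],
  ],
)

```text
time_s: 9.45
ee_pos: [508.8, -42.3, 17.9]
tool_rot: [0.03, 1.0, 0.0, 0.0]
force: [0.5, -0.4, 0.6]
grip_width: 0.003
grip_force: 0.0
```

>>> drive_tool(
  plan=[
    [[-1.5, 0, 0, 0, 0, 0, 0], [-1.5, 0, 0, 0, 0, 0, 0], [0, 0, 0, 0, 0, 0, 0]],
  ],
)

```text
time_s: 9.82
ee_pos: [511.8, -42.4, 17.9]
tool_rot: [0.03, 1.0, 0.0, 0.0]
force: [-0.8, -0.0, 0.9]
grip_width: 0.001
grip_force: 0.0
```

```bash
cat > y.py <<'E'
from m import *
import sys
np.set_printoptions(precision=1,suppress=True)
print(ctrl.observe()['ee_pos'],ctrl.observe()['force'])
for n in('top','side'):
    d=grab(n);hsv=cv2.cvtColor(d["pixels"],cv2.COLOR_RGB2HSV)
    m=((hsv[...,0]>15)&(hsv[...,0]<35)&(hsv[...,1]>190)&(hsv[...,2]>120)).astype(np.uint8)
    cs,_=cv2.findContours(m,cv2.RETR_EXTERNAL,cv2.CHAIN_APPROX_NONE)
    for c in cs:
        if cv2.contourArea(c)>40:
            w=onz(d,c.reshape(-1,2),30)[:,:2]
            if abs(w.mean(0)[0]-540)<50 and abs(w.mean(0)[1]+42)<20: print(n,w.min(0),w.max(0))
E
python3 y.py
```

```text
[511.8 -42.4  17.9] [-0.8 -0.   0.9]
side [516.7 -53.4] [558.7 -33. ]
```

>>> drive_tool(
  plan=[
    [[-1.5, 0, 0, 0, 0, 0, 0], [-1, 0, 0, 0, 0, 0, 0], [0, 0, 0, 0, 0, 0, 0]],
  ],
)

```text
time_s: 10.3
ee_pos: [514.2, -42.6, 17.9]
tool_rot: [0.03, 1.0, 0.0, 0.0]
force: [-0.1, 0.2, -0.8]
grip_width: -0.0
grip_force: 0.0
```

>>> drive_tool(
  plan=[
    [[-1.5, 0, 0, 0, 0, 0, 0], [-1, 0, 0, 0, 0, 0, 0], [0, 0, 0, 0, 0, 0, 0]],
  ],
)

```text
time_s: 10.68
ee_pos: [516.7, -42.7, 17.9]
tool_rot: [0.03, 1.0, 0.0, 0.0]
force: [0.8, 1.0, -0.3]
grip_width: -0.006
grip_force: 0.0
```

>>> drive_tool(
  plan=[
    [[-1.5, 0, 0, 0, 0, 0, 0], [0, 0, 0, 0, 0, 0, 0]],
  ],
)

```text
time_s: 10.92
ee_pos: [518.2, -42.8, 17.9]
tool_rot: [0.03, 1.0, 0.0, 0.0]
force: [0.0, -0.2, 0.7]
grip_width: 0.003
grip_force: 0.0
```

```bash
python3 y.py
```

```text
[518.2 -42.8  17.9] [ 0.  -0.2  0.7]
side [525.4 -52.7] [558.7 -33.4]
```

>>> drive_tool(
  plan=[
    [[-1, 0, 0, 0, 0, 0, 0], [0, 0, 0, 0, 0, 0, 0]],
  ],
)

```text
time_s: 11.28
ee_pos: [519.2, -42.9, 17.9]
tool_rot: [0.03, 1.0, 0.0, 0.0]
force: [0.0, -0.1, 0.5]
grip_width: 0.002
grip_force: 0.0
```

>>> drive_tool(
  plan=[
    [[-1, 0, 0, 0, 0, 0, 0], [0, 0, 0, 0, 0, 0, 0]],
  ],
)

```text
time_s: 11.52
ee_pos: [520.2, -43.0, 17.9]
tool_rot: [0.03, 1.0, -0.0, 0.0]
force: [0.1, 0.1, -0.6]
grip_width: -0.004
grip_force: 0.0
```

```bash
python3 - <<'E'
from m import *
s=L("side0");print(onz(s,[(291,231),(295,234)],30))
E
python3 y.py
```

```text
[[495.93881487 -37.79853365  30.        ]
 [498.06743351 -50.87486632  30.        ]]
[520.2 -43.   17.9] [ 0.1  0.1 -0.6]
side [527.1 -52.1] [558.7 -33.9]
```

>>> drive_tool(
  plan=[
    [[-1, 0, 0, 0, 0, 0, 0], [0, 0, 0, 0, 0, 0, 0]],
  ],
)

```text
time_s: 11.88
ee_pos: [521.2, -43.0, 17.9]
tool_rot: [0.03, 1.0, 0.0, 0.0]
force: [-0.1, -0.8, 0.4]
grip_width: 0.0
grip_force: 0.0
```

>>> drive_tool(
  plan=[
    [[-1, 0, 0, 0, 0, 0, 0], [0, 0, 0, 0, 0, 0, 0]],
  ],
)

```text
time_s: 12.12
ee_pos: [522.2, -43.1, 17.9]
tool_rot: [0.03, 1.0, 0.0, 0.0]
force: [0.3, -0.6, 0.6]
grip_width: -0.001
grip_force: 0.0
```

>>> drive_tool(
  plan=[
    [[-1, 0, 0, 0, 0, 0, 0], [0, 0, 0, 0, 0, 0, 0]],
  ],
)

```text
time_s: 12.38
ee_pos: [523.2, -43.1, 17.9]
tool_rot: [0.03, 1.0, 0.0, 0.0]
force: [-0.2, -0.5, -0.3]
grip_width: -0.001
grip_force: 0.0
```

>>> drive_tool(
  plan=[
    [[50, 0, 0, 0, 0, 0, 0], [50, 0, -20, 0, 0, 0, 0], [0, 0, 0, 0, 0, 0, 0]],
  ],
)

```text
time_s: 12.75
ee_pos: [418.4, -36.9, 38.9]
tool_rot: [0.03, 1.0, 0.0, -0.003]
force: [0.6, 0.6, 0.4]
grip_width: -0.002
grip_force: 0.0
```

```bash
python3 y.py;python3 - <<'E'
from m import *
t=grab('top','pics/t5.png');s=grab('side','pics/s5.png')
a=cv2.resize(t['pixels'][130:250,170:340],(450,318));b=cv2.resize(s['pixels'][180:300,255:385],(350,318))
cv2.imwrite('pics/c7.png',np.hstack([a,b])[...,::-1])
E
```

```text
[418.4 -36.9  38.9] [0.6 0.6 0.4]
top [495.2 -53.1] [558.9 -32.2]
side [494.5 -53.4] [558.7 -32.6]
```

View pics/c7.png

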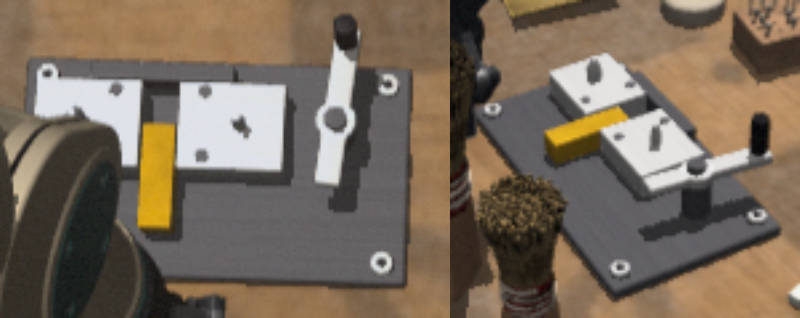

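The blank has not moved: it is still at top (229,197). I will check where the fingertips actually are.

Run:
```python
from m import *
np.set_printoptions(precision=1,suppress=True)
t,s=L('t5'),L('s5')
P=[[418.4,-36.9,38.9],[418.4,-36.9,90]]
print(proj(t,P),proj(s,P)); print(tri(t,[(245.6,243)],s,[(268,208)]))
a=cv2.resize(t['pixels'][100:340,100:330],(400,417));b=cv2.resize(s['pixels'][120:340,180:390],(400,417))
cv2.imwrite('pics/c8.png',np.hstack([a,b])[...,::-1])
print(ctrl.observe()['joints'])
```

```text
[[223.4 261.7]
 [217.7 257.6]] [[256.6 240.3]
 [254.1 219.9]]
[[430.2 -85.1 143.5   2.5]]
[-0.   0.7  0.1  2.3 -0.3  0.2  1.8]
```

View pics/c8.png

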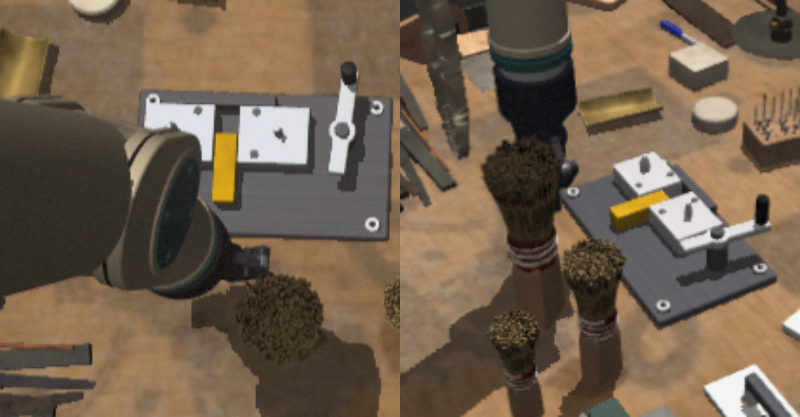

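The blank did not move and no force was felt. c8 shows the gripper in front of the jig with the tips hidden by the big brush. My ten views are used up, so from here I check numerically. First, the fingertips in w3: the tips are at about (272,306) and (372,306).

Run:
```python
from m import *
np.set_printoptions(precision=1,suppress=True)
d=L('w3'); s=ctrl.observe()
T=np.eye(4);T[:3,:3]=R.from_quat([.5554,.8316,0,-.0007]).as_matrix();T[:3,3]=[575.2,-199.2,114.4]
for z in(0,-10,-20,-40):
    P=np.array([[x,y,z] for x in(-11,11) for y in(-17,17)])@T[:3,:3].T+T[:3,3]; print(z,proj(d,P).tolist())
print(proj(d,[[575.6,-199.9,83]]))
from m import L
s5=L('s5');s4=L('s4')
for n,P in(('s4',[470.9,-40.3,138.5]),): print(proj(L(n),[P]))
g4=s4['pixels'].astype(int);
m=(np.abs(g4-L('s3')['pixels'].astype(int)).max(2)>30)&(g4.max(2)<70)
u,v=proj(s4,[[470.9,-40.3,138.5]])[0].astype(int)
for r in range(v-30,v+40,4):
    c=np.where(g4[r,u-40:u+40].max(1)<50)[0]; print(r,(c.min()+u-40,c.max()+u-40,len(c)) if len(c) else None)
```

```text
0 [[287.3451725443623, 331.9603094289883], [364.919422111642, 332.068203359052], [285.8887249512766, 285.40080451280414], [366.3711640206944, 285.4780278135578]]
-10 [[285.129990046045, 343.7931501546363], [367.02836506387536, 343.916092191917], [283.49782453742523, 295.009679432954], [368.6515931073158, 295.099011816189]]
-20 [[282.65453856101936, 357.0194654182769], [369.38520968490343, 357.16036692900366], [280.81322215294483, 305.8011250114436], [371.21233554085944, 305.90506789445067]]
-40 [[276.71618869488054, 388.76183941167494], [375.0395278976623, 388.95075273166344], [274.31706363016355, 331.9237581854276], [377.40957735376725, 332.06750812864425]]
[[326.5 283.3]]
[[277.2 191.6]]
161 (np.int64(267), np.int64(290), 24)
165 (np.int64(270), np.int64(288), 19)
169 (np.int64(270), np.int64(281), 10)
173 (np.int64(270), np.int64(282), 10)
177 (np.int64(274), np.int64(316), 10)
181 (np.int64(271), np.int64(281), 9)
185 None
189 None
193 (np.int64(241), np.int64(250), 2)
197 (np.int64(237), np.int64(255), 14)
201 (np.int64(241), np.int64(260), 12)
205 (np.int64(238), np.int64(263), 13)
209 (np.int64(237), np.int64(263), 18)
213 (np.int64(240), np.int64(262), 16)
217 (np.int64(238), np.int64(293), 25)
221 (np.int64(237), np.int64(296), 25)
225 (np.int64(237), np.int64(299), 27)
229 (np.int64(237), np.int64(268), 25)
```

Run:
```python
from m import *
print(ctrl.pinch_z)
a=L('s4')['pixels'].astype(int);b=L('s0' if 0 else 'side0')['pixels'].astype(int)
D=np.abs(a-b).max(2)>25
for r in range(155,206,3):
    c=np.where(D[r,255:320])[0]; print(r,(c.min()+255,c.max()+255,len(c)) if len(c) else None, a[r,276].tolist(),b[r,276].tolist())
```

```text
18.700000000000003
155 (np.int64(262), np.int64(294), 33) [12, 17, 17] [163, 124, 83]
158 (np.int64(266), np.int64(292), 27) [19, 21, 23] [173, 133, 92]
161 (np.int64(266), np.int64(290), 25) [18, 18, 17] [167, 132, 101]
164 (np.int64(267), np.int64(289), 23) [13, 18, 20] [146, 120, 95]
167 (np.int64(269), np.int64(286), 18) [20, 19, 20] [142, 119, 97]
170 (np.int64(269), np.int64(282), 14) [17, 18, 20] [136, 111, 87]
173 (np.int64(269), np.int64(282), 14) [20, 21, 22] [104, 87, 55]
176 (np.int64(270), np.int64(282), 13) [19, 15, 20] [92, 75, 45]
179 (np.int64(270), np.int64(283), 14) [19, 20, 23] [140, 115, 68]
182 (np.int64(271), np.int64(282), 12) [18, 21, 23] [141, 118, 68]
185 None [123, 103, 83] [120, 100, 77]
188 None [142, 116, 91] [135, 109, 85]
191 None [144, 122, 97] [140, 118, 94]
194 None [149, 125, 100] [141, 117, 94]
197 (np.int64(255), np.int64(260), 5) [149, 121, 96] [140, 112, 89]
200 (np.int64(255), np.int64(260), 5) [147, 120, 96] [140, 116, 92]
203 (np.int64(257), np.int64(263), 6) [148, 123, 101] [143, 118, 94]
```

The fingertips turn out to stand about 19 mm above the reported TCP, so the first push passed over the blank. I will repeat it lower.

>>> drive_tool(
  plan=[
    [[-52, -1, 0, 0, 0, 0, 0], [0, 0, 20, 0, 0, 0, 0], [0, 0, 16, 0, 0, 0, 0], [0, 0, 0, 0, 0, 0, 0], [-8, 0, 0, 0, 0, 0, 0], [-8, 0, 0, 0, 0, 0, 0], [-6, 0, 0, 0, 0, 0, 0], [0, 0, 0, 0, 0, 0, 0]],
  ],
)

```text
time_s: 13.95
ee_pos: [498.4, -42.6, 2.5]
tool_rot: [0.03, 1.0, -0.0, 0.001]
force: [0.4, 0.0, -0.5]
grip_width: -0.0
grip_force: 0.0
```

```bash
python3 y.py
```

```text
[498.4 -42.6   2.5] [ 0.4  0.  -0.5]
side [510.  -53.9] [573.  -33.3]
```

>>> drive_tool(
  plan=[
    [[-4, 0, 0, 0, 0, 0, 0], [-4, 0, 0, 0, 0, 0, 0], [-2, 0, 0, 0, 0, 0, 0], [0, 0, 0, 0, 0, 0, 0]],
  ],
)

```text
time_s: 14.55
ee_pos: [507.9, -43.2, 2.1]
tool_rot: [0.03, 1.0, -0.0, 0.0]
force: [-0.8, 0.1, 0.5]
grip_width: -0.0
grip_force: 0.5
```

>>> drive_tool(
  plan=[
    [[-1.5, 0, 0, 0, 0, 0, 0], [0, 0, 0, 0, 0, 0, 0]],
  ],
)

```text
time_s: 14.8
ee_pos: [508.7, -43.3, 2.1]
tool_rot: [0.03, 1.0, 0.0, -0.0]
force: [-2.0, -0.2, 0.7]
grip_width: 0.002
grip_force: 1.0
```

>>> drive_tool(
  plan=[
    [[-1.5, 0, 0, 0, 0, 0, 0], [0, 0, 0, 0, 0, 0, 0]],
  ],
)

```text
time_s: 15.05
ee_pos: [510.8, -43.4, 2.1]
tool_rot: [0.03, 1.0, -0.0, 0.0]
force: [-0.7, 0.6, -0.2]
grip_width: 0.0
grip_force: 0.6
```

>>> drive_tool(
  plan=[
    [[-1.5, 0, 0, 0, 0, 0, 0], [0, 0, 0, 0, 0, 0, 0]],
  ],
)

```text
time_s: 15.3
ee_pos: [511.3, -43.4, 2.1]
tool_rot: [0.03, 1.0, 0.0, -0.001]
force: [-2.6, 0.0, 1.7]
grip_width: 0.003
grip_force: 1.5
```

>>> drive_tool(
  plan=[
    [[-1.5, 0, 0, 0, 0, 0, 0], [0, 0, 0, 0, 0, 0, 0]],
  ],
)

```text
time_s: 15.55
ee_pos: [511.3, -43.4, 2.0]
tool_rot: [0.03, 1.0, 0.0, -0.002]
force: [-5.5, 0.5, 4.1]
grip_width: -0.002
grip_force: 2.9
```

```bash
python3 y.py
```

```text
[511.3 -43.4   2. ] [-5.5  0.5  4.1]
side [523.7 -53.9] [585.7 -34.1]
```

>>> drive_tool(
  plan=[
    [[-1, 0, 0, 0, 0, 0, 0], [15, 0, 0, 0, 0, 0, 0], [0, 0, -50, 0, 0, 0, 0.3], [0, 0, -55, 0, 0, 0, 0.5], [0, 0, -55, 0, 0, 0.18, 0.5], [0, 0, 0, 0, 0, 0.18, 0.5], [0, 0, 0, 0, 0, 0.18, 0.5], [0, 0, 0, 0, 0, 0.18, 0.5], [0, 0, 0, 0, 0, 0.18, 0.5], [0, 0, 0, 0, 0, 0.18, 0.5], [0, 0, 0, 0, 0, 0.18, 0.5], [0, 0, 0, 0, 0, 0, 0.5]],
  ],
)

```text
time_s: 17.15
ee_pos: [500.6, -42.8, 162.4]
tool_rot: [0.612, 0.791, 0.0, 0.001]
force: [-0.7, -0.4, -0.3]
grip_width: 0.5
grip_force: 0.0
```

Run:
```python
from m import *
s=ctrl.observe();print(s['ee_pos'],s['tool_rot'],s['joints'].round(2))
exec(open('y.py').read().split('print(ctrl')[0]);exec("for"+open('y.py').read().split("\nfor",1)[1])
r=R.from_quat(s['tool_rot']).as_matrix();print(r.T@(np.array([611.3,-333.8,160])-s['ee_pos']),np.degrees(np.arctan2(r[1,1],r[0,1])))
```

```text
[500.56657561 -42.84475796 162.36998817] [6.12092475e-01 7.90785505e-01 3.06333464e-05 1.04185820e-03] [-0.39  0.56  0.63  1.99 -0.48  0.74  0.78]
top [521.7 -54.5] [585.9 -33.5]
side [521.8 -53.9] [585.7 -33.7]
[-309.4   34.3    2.9] 14.518099229653833
```

>>> drive_tool(
  plan=[
    [[-51.5, 5.7, 0, 0, 0, 0, 0.55], [-51.5, 5.7, 0, 0, 0, 0, 0.55], [-51.5, 5.7, 0, 0, 0, 0, 0.55], [-51.5, 5.7, 0, 0, 0, 0, 0.55], [-51.5, 5.7, 0, 0, 0, 0, 0.55], [-51.5, 5.7, 0, 0, 0, 0, 0.55], [0, 0, 30, 0, 0, 0, 0.55], [0, 0, 30, 0, 0, 0, 0.55], [0, 0, 0, 0, 0, 0, 0.55], [0, 0, 0, 0, 0, 0, 0.55]],
  ],
)

```text
time_s: 18.5
ee_pos: [609.8, -334.2, 103.3]
tool_rot: [0.613, 0.79, -0.0, 0.001]
force: [-0.5, 0.4, 0.5]
grip_width: 0.552
grip_force: 0.0
```

Run:
```python
from m import *
np.set_printoptions(precision=1,suppress=True)
s=ctrl.observe();print(s['ee_pos'],s['tool_rot'])
r=R.from_quat(s['tool_rot']).as_matrix();print(r.T@(np.array([611.3,-333.8,100])-s['ee_pos']),np.degrees(np.arctan2(r[1,1],r[0,1])))
d=grab('wrist','pics/w6.png');t=grab('side','pics/s6.png')
# bar in wrist: dark pixels near predicted bar, between the fingers
pr=proj(d,[[603,-300,42],[620,-368,42],[611.3,-333.8,42]]);print(pr)
hsv=cv2.cvtColor(d["pixels"],cv2.COLOR_RGB2HSV);w=(hsv[...,1]<40)&(hsv[...,2]>150)
g=d['pixels'].max(2)
for v in range(int(pr[2][1])-110,min(int(pr[2][1])+60,480),10):
    row=g[v,200:460];print(v,''.join('#' if x<40 else '+' if x<90 else '-' if x<150 else '.' for x in row[::4]))
```

```text
[ 609.8 -334.2  103.3] [ 0.6  0.8 -0.   0. ]
[0.  1.5 3.3] 14.433278144715619
[[327.1 196.6]
 [326.2 311.8]
 [326.4 256.4]]
146 .................---+.......................-------------........
156 .................---+.........----+.........---------------------
166 ................----+.........----+.........---------------------
176 ...............---..........................---------------------
186 ..............................++-+..........--------------------.
196 .....---..................----+---+.........-------------------..
206 ..........................----+----........--------------------..
216 ...................-......----+----........-------------------...
226 --...................-.....---+----........------------------....
236 ...-------...........-.....---+----........-----------------.-...
246 +++++++++++++-----...+....-++-+----.---....-----------------.....
256 ++++++++++++++++++++++--------+----........-----------------.....
266 ++++++++++++++++++++-+--------+++++........-----------------.....
276 ++++++++++++++++++++++--------+++++........------------------....
286 ++++++++++++++++++++++--------+++++.........--------------.......
296 ++++++++++++++++++++++---...--+++++................-...--........
306 +++++++-+++++++#+++...........+++++.............#++++............
```

>>> drive_tool(
  plan=[
    [[0, 1.5, 40, 0, 0, 0, 0.55], [0, 0, 40, 0, 0, 0, 0.55], [0, 0, 21, 0, 0, 0, 0.55], [0, 0, 0, 0, 0, 0, 0.55], [0, 0, 0, 0, 0, 0, 0.3], [0, 0, 0, 0, 0, 0, 0], [0, 0, 0, 0, 0, 0, 0], [0, 0, 0, 0, 0, 0, 0], [0, 0, 0, 0, 0, 0, 0]],
  ],
  squeeze=60,
)

```text
time_s: 19.73
ee_pos: [611.6, -334.1, 3.1]
tool_rot: [0.613, 0.79, 0.0, 0.001]
force: [-1.5, 0.0, 7.0]
grip_width: 0.124
grip_force: 60.9
```

>>> drive_tool(
  plan=[
    [[0, 0, -10, 0, 0, 0, 0], [0, 0, -30, 0, 0, 0, 0], [0, 0, -45, 0, 0, 0, 0], [0, 0, -45, 0, 0, 0, 0], [0, 0, 0, 0, 0, 0, 0], [0, 0, 0, 0, 0, 0, 0]],
  ],
)

```text
time_s: 20.48
ee_pos: [610.0, -332.2, 130.4]
tool_rot: [0.613, 0.79, 0.0, -0.001]
force: [-0.2, -0.0, -3.1]
grip_width: 0.127
grip_force: 59.8
```

```bash
cat > k.py <<'E'
from m import *
np.set_printoptions(precision=1,suppress=True)
def plate(d,Z,area=400):
    hsv=cv2.cvtColor(d["pixels"],cv2.COLOR_RGB2HSV);m=((hsv[...,1]<40)&(hsv[...,2]>150)).astype(np.uint8)
    cs,_=cv2.findContours(m,cv2.RETR_EXTERNAL,cv2.CHAIN_APPROX_NONE)
    for c in cs:
        if cv2.contourArea(c)>area:
            w=onz(d,c.reshape(-1,2),Z)[:,:2];r=cv2.minAreaRect(w.astype(np.float32))
            if 400<r[0][0]<720 and -500<r[0][1]<120: print(c.mean(0)[0],"ctr",np.array(r[0]),np.array(r[1]),r[2])
s=ctrl.observe();print(s['ee_pos'],s['tool_rot'],s['force'],s['grip_width'])
E
python3 - <<'E'
from k import *
for n in('top','side','wrist'):
    d=grab(n,f'pics/{n}7.png');z=s['ee_pos'][2]-3+8
    print(n,z);plate(d,z);print(proj(d,[[611,-334,z]]))
E
```

```text
[ 610.  -332.2  130.4] [ 0.6  0.8  0.  -0. ] [-0.2 -0.  -3.1] 0.12705171355941877
top 135.3522158633952
[402.3 223.7] ctr [ 454.7 -312.1] [74.7 49.2] 87.35867309570312
[256.7 177.2] ctr [ 529.2 -100.1] [57.9 49.3] 87.13063049316406
[296.2 173.1] ctr [ 536.  -157.3] [20.7 81. ] 87.11569213867188
[385.5 129. ] ctr [ 598. -290.] [57.3 83.7] 13.696002006530762
[459.9 112.9] ctr [ 624.4 -394.2] [56.2 42.5] 13.66427993774414
[[415.5 120.6]]
side 135.3522158633952
[365.3 330.1] ctr [ 412.4 -414.4] [70.8 46.4] 87.86890411376953
[466.9 267.9] ctr [ 622.8 -387.3] [56.5 55.4] 13.749312400817871
[406.8 240.8] ctr [ 597.2 -287.3] [56.8 80. ] 14.293522834777832
[339.7 238.1] ctr [ 501.3 -208.7] [76.  72.7] 87.2530746459961
[310.4 210.8] ctr [ 494.3 -122. ] [56.7 48.7] 87.3861083984375
[[435.9 251.9]]
wrist 135.3522158633952
[324.7 431.6] ctr [ 626.5 -392.8] [24.2 25.9] 11.143875122070312
[145.9 176.4] ctr [ 530.1 -297.5] [47.4 31. ] 87.22737884521484
[325.8 201. ] ctr [ 599.7 -290.7] [55.8 85.8] 14.375779151916504
[[325.5 313. ]]
```

>>> drive_tool(
  plan=[
    [[0, 0, 0, 0, 0, 0.15, 0], [0, 0, 0, 0, 0, 0.15, 0], [35.8, -7.8, 0, 0, 0, 0, 0], [35.8, -7.8, 0, 0, 0, 0, 0], [35.8, -7.8, 0, 0, 0, 0, 0], [35.8, -7.8, 0, 0, 0, 0, 0], [35.8, -7.8, 0, 0, 0, 0, 0], [35.8, -7.8, 0, 0, 0, 0, 0], [35.8, -7.8, 0, 0, 0, 0, 0], [35.8, -7.8, 0, 0, 0, 0, 0], [0, 0, 0, 0, 0, 0, 0], [0, 0, 0, 0, 0, 0, 0]],
  ],
)

```text
time_s: 22.12
ee_pos: [562.1, -44.6, 130.6]
tool_rot: [0.724, 0.69, -0.001, -0.0]
force: [0.3, -0.5, -2.3]
grip_width: 0.126
grip_force: 59.8
```

```bash
cat > a.py <<'E'
from k import *
# hole/pin geometry in wrist: dark blobs inside white plate
r=R.from_quat(s['tool_rot']).as_matrix();yaw=np.arctan2(r[1,1],r[0,1]);print("yaw",yaw)
print("to target, tool axes",r.T@(np.array([561.5,-43.6,s['ee_pos'][2]])-s['ee_pos']))
for n in('top','side','wrist'):
    d=grab(n,f'pics/{n}{sys.argv[1]}.png') ;z=s['ee_pos'][2]-3+8;print(n,z);plate(d,z)
E
sed -i '1i import sys' a.py; python3 a.py 8
```

```text
[562.1 -44.6 130.6] [ 0.7  0.7 -0.  -0. ] [ 0.3 -0.5 -2.3] 0.12626499232619096
yaw -0.04898050518917436
to target, tool axes [ 1.  -0.7 -0. ]
top 135.6112480194795
[419.8 225.8] ctr [ 453.6 -333.5] [117.7  49.2] 87.15641784667969
[263.1 153. ] ctr [ 559.1 -102.8] [53.1 55.4] 87.13021850585938
[177.2 164.7] ctr [551.7  15.5] [51.8 82.1] 87.03421783447266
side 135.6112480194795
[374.6 345.4] ctr [ 411.5 -434.6] [110.5  46.8] 87.1776123046875
wrist 135.6112480194795
[328.6 435.3] ctr [ 559.1 -110.5] [24.5 24.6] 0.13637642562389374
[325.9 207.5] ctr [564.8  -5.3] [90.8 56.2] 87.06017303466797
[549.3  21.9] ctr [644.9  58.4] [15.1 15. ] 87.4835433959961
```

>>> drive_tool(
  plan=[
    [[1, -0.7, 20, 0, 0, 0, 0], [0, 0, 20, 0, 0, 0, 0], [0, 0, 15, 0, 0, 0, 0], [0, 0, 14, 0, 0, 0, 0], [0, 0, 0, 0, 0, 0, 0], [0, 0, 0, 0, 0, 0, 0]],
  ],
)

```text
time_s: 23.02
ee_pos: [562.1, -43.3, 62.5]
tool_rot: [0.724, 0.689, 0.0, 0.0]
force: [-0.2, -0.2, -2.9]
grip_width: 0.126
grip_force: 59.7
```

```bash
python3 a.py 9
python3 - <<'E'
from m import *
d=L('wrist9')
print(proj(d,[[563.9,7,52],[559.3,-93,52],[563.9,7,32],[559.3,-93,32]]))
g=d['pixels'].max(2);u,v=proj(d,[[563.9,7,60]])[0].astype(int);print(u,v)
for r in range(v-28,v+40,3): print(r,''.join('#' if x<50 else '+' if x<90 else '-' if x<150 else '.' for x in g[r,u-40:u+41]))
E
```

```text
[562.1 -43.3  62.5] [0.7 0.7 0.  0. ] [-0.2 -0.2 -2.9] 0.12555360720515896
yaw -0.04930874300537766
to target, tool axes [-0.3 -0.6 -0. ]
top 67.50024275449181
[419.6 225.7] ctr [ 465.9 -345.3] [127.5  53.3] 87.15641784667969
[266.5 166. ] ctr [ 558.7 -101.4] [53.7 55.9] 86.94480895996094
[185.3 171.1] ctr [564.4  14.9] [54.1 57.1] 87.19168090820312
[296.2 173.7] ctr [ 554.3 -154.3] [22. 86.] 89.33876037597656
side 67.50024275449181
[374.6 345.5] ctr [ 447.  -391.7] [124.1  52.5] 87.17762756347656
wrist 67.50024275449181
[329.2 434.9] ctr [ 559.2 -107.5] [24.5 25.6] 0.23272615671157837
[160.4 122.5] ctr [505.6  34.9] [9.8 9.8] 39.55903625488281
[325.6 205.9] ctr [565.5  -2.5] [89.8 57.8] 87.13805389404297
[[321.81620256 183.34211348]
 [323.16653476 385.07365614]
 [322.10060383 176.88286851]
 [323.29649614 362.29357777]]
321 186
158 .................................................................................
161 .................................................................................
164 .................................................................................
16
[... 1017 characters left out ...]
............
203 ..................................-------------++++++--..........................
206 ............................................-....................................
209 .................................................................................
212 .................................................................................
215 .................................................................................
218 .................................................................................
221 .................................................................................
224 ................................+--------+---------------........................
```

The wrist view shows the big hole with rim centre about (325.5,186.5), and the pin tip inside it at (322.5,184).

Run:
```python
from m import *
np.set_printoptions(precision=1,suppress=True)
d=L('wrist9');g=d['pixels'].max(2).astype(np.uint8)
sub=(g[155:215,281:362]<150).astype(np.uint8)
cs,_=cv2.findContours(sub,cv2.RETR_EXTERNAL,cv2.CHAIN_APPROX_NONE);c=max(cs,key=cv2.contourArea)
h=cv2.convexHull(c);e=cv2.fitEllipse(h);print("hole ellipse",e[0][0]+281,e[0][1]+155,e[1])
print("hole",onz(d,[(e[0][0]+281,e[0][1]+155)],67.5),"pin tip",onz(d,[(322.5,184)],52), "expected hole",np.array([562.1,-43.3])+50*np.array([.0493,.9988]))
r=onz(d,h.reshape(-1,2)+[281,155],67.5)[:,:2];print(cv2.minEnclosingCircle(r.astype(np.float32)))
# small hole region
u,v=proj(d,[[559.6,-93.3,67.5]])[0].astype(int);print(u,v)
for r in range(v-30,v+34,4): print(r,''.join('#' if x<50 else '+' if x<90 else '-' if x<150 else '.' for x in g[min(r,479),u-60:u+61:1]))
```

```text
hole ellipse 325.45906829833984 186.55184173583984 (38.49833679199219, 39.57316589355469)
hole [[565.5   8.   67.5]] pin tip [[564.2   6.7  52. ]] expected hole [564.6   6.6]
((565.65185546875, 7.969407558441162), 7.777557373046875)
323 406
376 #################################################+++++++++++++++++++++++++#+#+###########################################
380 ################################################++++++++++++++++++++++++++##++###########################################
384 ################################################+##++++++++++++++++++++++###+############################################
388 ###################################################++++++++++++++++#++++#++##############################################
392 ################################################++++++++++++++++++++++++++#+#############################################
396 ################################################+#++++++++++++++++++++++#++##############################################
400 ################################################+++++++++++++++++++++++++++++######################
[... 456 characters left out ...]
++++++++++++#++++#+++#+####-.......-##################################
420 #######################################--------###+#+#++++++++++++++#++#++####-........##################################
424 ######################################---------+#++++++++++++++++++++++##+###+..........#################################
428 ######################################------.....-##++++++++++++++#++#++###+............#################################
432 ######################################--................................................#################################
436 ######################################..................................................#################################
```

>>> drive_tool(
  plan=[
    [[-1, -1.1, 0, 0, 0, 0, 0], [0, 0, 4, 0, 0, 0, 0], [0, 0, 4, 0, 0, 0, 0], [0, 0, 3, 0, 0, 0, 0], [0, 0, 0, 0, 0, 0, 0], [0, 0, 0, 0, 0, 0, 0]],
  ],
)

```text
time_s: 23.92
ee_pos: [560.5, -44.0, 51.1]
tool_rot: [0.724, 0.69, -0.0, -0.0]
force: [0.6, 0.3, -1.9]
grip_width: 0.122
grip_force: 59.7
```

>>> drive_tool(
  plan=[
    [[0, 0, 3, 0, 0, 0, 0], [0, 0, 2, 0, 0, 0, 0], [0, 0, 0, 0, 0, 0, 0]],
  ],
)

```text
time_s: 24.3
ee_pos: [560.4, -43.9, 45.9]
tool_rot: [0.724, 0.69, -0.0, -0.0]
force: [0.1, 0.1, -2.1]
grip_width: 0.121
grip_force: 59.7
```

>>> drive_tool(
  plan=[
    [[0, 0, 2, 0, 0, 0, 0], [0, 0, 2, 0, 0, 0, 0], [0, 0, 0, 0, 0, 0, 0]],
  ],
)

```text
time_s: 24.68
ee_pos: [560.4, -43.9, 41.9]
tool_rot: [0.724, 0.69, -0.0, -0.0]
force: [-0.0, 0.1, -3.3]
grip_width: 0.127
grip_force: 59.7
```

>>> drive_tool(
  plan=[
    [[0, 0, 2, 0, 0, 0, 0], [0, 0, 2, 0, 0, 0, 0], [0, 0, 1, 0, 0, 0, 0], [0, 0, 0, 0, 0, 0, 0]],
  ],
)

```text
time_s: 25.18
ee_pos: [560.4, -44.0, 37.0]
tool_rot: [0.724, 0.69, -0.0, -0.0]
force: [-0.2, -0.2, -1.0]
grip_width: 0.122
grip_force: 59.7
```

>>> drive_tool(
  plan=[
    [[0, 0, 1, 0, 0, 0, 0], [0, 0, 1, 0, 0, 0, 0], [0, 0, 0, 0, 0, 0, 0]],
  ],
)

```text
time_s: 25.55
ee_pos: [560.5, -44.0, 35.1]
tool_rot: [0.724, 0.69, -0.0, -0.0]
force: [-0.7, 0.1, -1.4]
grip_width: 0.12
grip_force: 59.9
```

>>> drive_tool(
  plan=[
    [[0, 0, 1, 0, 0, 0, 0], [0, 0, 0, 0, 0, 0, 0]],
  ],
)

```text
time_s: 25.8
ee_pos: [560.5, -43.9, 35.0]
tool_rot: [0.724, 0.69, 0.0, -0.0]
force: [-2.4, -0.2, 6.5]
grip_width: 0.126
grip_force: 61.0
```

>>> drive_tool(
  plan=[
    [[0, 0, 0, 0, 0, 0, 0.15], [0, 0, 0, 0, 0, 0, 0.3], [0, 0, 0, 0, 0, 0, 0.45], [0, 0, 0, 0, 0, 0, 0.45], [0, 0, 0, 0, 0, 0, 0.45], [0, 0, -20, 0, 0, 0, 0.45], [0, 0, -40, 0, 0, 0, 0.45], [0, 0, -50, 0, 0, 0, 0.45], [0, 0, 0, 0, 0, 0, 0.45]],
  ],
)

```text
time_s: 26.92
ee_pos: [563.2, -44.8, 147.6]
tool_rot: [0.724, 0.69, 0.002, 0.003]
force: [0.3, 0.1, -0.7]
grip_width: 0.445
grip_force: 0.0
```

Run:
```python
from k import *
for n in('top','side','wrist'):
    d=grab(n,f'pics/{n}10.png');print(n);plate(d,40)
t,sd=L('top10'),L('side10')
def blobs(d,c,r,th=45):
    u,v=np.round(c).astype(int);im=d['pixels'][v-r:v+r,u-r:u+r];m=(im.max(2)<th).astype(np.uint8)
    n,l,st,ce=cv2.connectedComponentsWithStats(m);return [(int(st[i,4]),(ce[i]+[u-r,v-r]).round(1).tolist()) for i in range(1,n) if st[i,4]>25]
for d in(t,sd): c=proj(d,[604,-160,67])[0];print(c,blobs(d,c,18))
```

```text
[563.2 -44.8 147.6] [0.7 0.7 0.  0. ] [ 0.3  0.1 -0.7] 0.4454022501507625
top
[419.8 225.8] ctr [ 470.9 -350. ] [131.4  54.9] 87.1733627319336
[256.9 167.9] ctr [558.6 -78.6] [100.5  56.4] 87.16885375976562
[203.7 180. ] ctr [563.3 -15.5] [113.5  61.1] 87.10863494873047
[296.1 173.7] ctr [ 562.  -153.2] [22.7 88.6] 89.3387680053711
side
[374.6 345.5] ctr [ 461.3 -374.4] [129.6  54.8] 87.1776351928711
[341.8 236. ] ctr [ 585.  -107.4] [130.4  77.6] 55.452335357666016
wrist
[326.5 384.2] ctr [ 556.7 -161.1] [24.6 84.1] 78.6778793334961
[327.9 228.7] ctr [565.8 -43.4] [170.2  65.2] 87.15642547607422
[558.9  22.6] ctr [701.5  77.1] [29.9 42.4] 87.63636779785156
[299.3 142. ] [(41, [300.4, 144.8])]
[369.1 230.4] [(83, [369.5, 230.6])]
```

>>> drive_tool(
  plan=[
    [[-38, 16.5, 0, 0, 0, 0, 0.45], [-38, 16.5, 0, 0, 0, 0, 0.45], [-38, 16.5, 0, 0, 0, 0, 0.45], [0, 0, 0, 0, 0, -0.182, 0.45], [0, 0, 0, 0, 0, -0.182, 0.45], [0, 0, 0, 0, 0, -0.182, 0.45], [0, 0, 0, 0, 0, -0.182, 0.45], [0, 0, 0, 0, 0, -0.182, 0.45], [0, 0, 0, 0, 0, -0.182, 0.45], [0, 0, 0, 0, 0, -0.182, 0.45], [0, 0, 0, 0, 0, -0.182, 0.45], [0, 0, 0, 0, 0, 0, 0.45]],
  ],
)

```text
time_s: 28.58
ee_pos: [603.4, -160.0, 142.5]
tool_rot: [0.083, 0.997, 0.001, -0.002]
force: [-0.3, -0.4, -0.8]
grip_width: 0.445
grip_force: 0.0
```

Run:
```python
from k import *
d=grab('wrist','pics/w11.png');r=R.from_quat(s['tool_rot']).as_matrix();print("yaw",np.arctan2(r[1,1],r[0,1]))
print("to knob",r.T@(np.array([605.5,-161,150])-s['ee_pos']))
u,v=proj(d,[[605.5,-161,83]])[0].astype(int);print(u,v);g=d['pixels'].max(2)
for q in range(max(v-40,0),v+44,4): print(q,''.join('#' if x<40 else '+' if x<90 else '-' if x<150 else '.' for x in g[min(q,479),u-80:u+81:2]))
```

```text
[ 603.4 -160.   142.5] [ 0.1  1.   0.  -0. ] [-0.3 -0.4 -0.8] 0.44458481960153334
yaw 1.404743362796011
to knob [-2.2 -0.7 -7.5]
322 259
219 ..............+-----......--+++++++-----.......+-------+++-------................
223 ..............+---------------+++++...--.......-------------------...............
227 ...............+-----+-+---------------........-------------------...............
231 ......------------------------------------.....--------------------..............
235 .---------------------------------------+++-...---------------------.............
239 -------------------------------------########+.---------------------.............
243 -----------------------------------+##########----------------------.............
247 ------------------------------------##########+---------------------.............
251 -----------------------------------+###+++++###----------------------............
255 -----------------------------------+#+++++++++#---------------------.............
259 .----------------------------------#+++++++++++----------------------............
263 ..----------------------------------#++++++++++----------------------............
267 ..-----------------------------------++++++++-------------------------...........
271 ...---------------------------------------.---------------------------...........
275 .....------------------------------------------------------------------..........
279 .....-----------------------------------------------------------------...........
283 .....-------------------------------------------------------------------.........
287 ......------------------------------------------------------------------.........
291 .....-------------------------------------------------------------------.........
295 .......------------------------------------------------------------------........
299 .......---------------------------------.-------------------------------.........
```

>>> drive_tool(
  plan=[
    [[-2, 0, 40, 0, 0, 0, 0.45], [0, 0, 40, 0, 0, 0, 0.45], [0, 0, 20, 0, 0, 0, 0.45], [0, 0, 0, 0, 0, 0, 0.27], [0, 0, 0, 0, 0, 0, 0.27], [0, 0, 0, 0, 0, 0, 0.27]],
  ],
  squeeze=20,
)

```text
time_s: 29.38
ee_pos: [607.5, -161.0, 45.6]
tool_rot: [0.082, 0.997, -0.0, 0.001]
force: [0.3, 1.2, 0.3]
grip_width: 0.273
grip_force: 0.0
```

>>> drive_tool(
  plan=[
    [[0.6, -8, 0, 0, 0, 0.16, 0.27], [0.6, -8, 0, 0, 0, 0.16, 0.27], [0.6, -8, 0, 0, 0, 0.16, 0.27], [0.6, -8, 0, 0, 0, 0.16, 0.27], [0.6, -8, 0, 0, 0, 0.16, 0.27], [0.6, -8, 0, 0, 0, 0.16, 0.27], [0.6, -8, 0, 0, 0, 0.16, 0.27], [0.6, -8, 0, 0, 0, 0.16, 0.27], [0, 0, 0, 0, 0, 0, 0.27]],
  ],
)

```text
time_s: 30.5
ee_pos: [564.1, -202.9, 45.3]
tool_rot: [0.66, 0.751, 0.0, 0.001]
force: [0.3, 0.4, -0.1]
grip_width: 0.269
grip_force: 0.1
```

>>> drive_tool(
  plan=[
    [[0.6, -8, 0, 0, 0, 0.16, 0.27], [0, -2, 0, 0, 0, 0, 0.27], [0, 0, 0, 0, 0, 0, 0.27]],
  ],
)

```text
time_s: 30.88
ee_pos: [553.9, -202.6, 44.5]
tool_rot: [0.717, 0.697, 0.0, 0.0]
force: [1.1, -1.4, 0.9]
grip_width: 0.267
grip_force: 0.6
```

>>> drive_tool(
  plan=[
    [[0, -2, 0, 0, 0, 0, 0.27], [0, -1, 0, 0, 0, 0, 0.27], [0, 0, 0, 0, 0, 0, 0.27]],
  ],
)

```text
time_s: 31.25
ee_pos: [550.2, -202.6, 44.1]
tool_rot: [0.719, 0.695, -0.0, -0.0]
force: [1.3, -2.1, 1.0]
grip_width: 0.272
grip_force: 0.6
```

>>> drive_tool(
  plan=[
    [[0, -1, 0, 0, 0, 0, 0.27], [0, -1, 0, 0, 0, 0, 0.27], [0, 0, 0, 0, 0, 0, 0.27]],
  ],
)

```text
time_s: 31.62
ee_pos: [548.7, -202.7, 44.1]
tool_rot: [0.719, 0.695, -0.0, 0.0]
force: [2.4, -1.5, -0.4]
grip_width: 0.27
grip_force: 1.2
```

>>> drive_tool(
  plan=[
    [[0, -1.5, 0, 0, 0, 0, 0.27], [0, -1, 0, 0, 0, 0, 0.27], [0, 0, 0, 0, 0, 0, 0.27]],
  ],
)

```text
time_s: 32.0
ee_pos: [548.5, -202.7, 44.2]
tool_rot: [0.718, 0.696, 0.001, 0.002]
force: [6.7, -1.7, -3.7]
grip_width: 0.264
grip_force: 3.7
```

>>> drive_tool(
  plan=[
    [[0, -1.5, 0, 0, 0, 0, 0.27], [0, 0, 0, 0, 0, 0, 0.27]],
  ],
)

```text
time_s: 32.25
ee_pos: [548.4, -202.7, 44.3]
tool_rot: [0.718, 0.696, 0.001, 0.003]
force: [11.3, -2.5, -6.2]
grip_width: 0.268
grip_force: 5.1
```

Stop reached. Next: relax, open, lift away and verify.

>>> drive_tool(
  plan=[
    [[0, 4.5, 0, 0, 0, 0, 0.27], [0, 3.5, 0, 0, 0, 0, 0.4], [0, 0, 0, 0, 0, 0, 0.45], [0, 0, -30, 0, 0, 0, 0.45], [0, 0, -50, 0, 0, 0, 0.45], [0, 0, -50, 0, 0, 0, 0.45], [0, 0, -20, 0, 0, 0, 0.45], [0, 0, 0, 0, 0, 0, 0.45], [0, 0, 0, 0, 0, 0, 0.45]],
  ],
)

```text
time_s: 33.38
ee_pos: [551.4, -202.0, 192.8]
tool_rot: [0.719, 0.695, -0.001, -0.001]
force: [0.2, 0.3, -0.0]
grip_width: 0.452
grip_force: 0.0
```

Run:
```python
from k import *
t=grab('top','pics/t12.png');sd=grab('side','pics/s12.png');w=grab('wrist','pics/w12.png')
for n,d in(('top',t),('side',sd),('wrist',w)): print(n);plate(d,40)
def blobs(d,c,r,th=45):
    u,v=np.round(c).astype(int);im=d['pixels'][v-r:v+r,u-r:u+r];m=(im.max(2)<th).astype(np.uint8)
    n,l,st,ce=cv2.connectedComponentsWithStats(m);return [(int(st[i,4]),(ce[i]+[u-r,v-r]).round(1).tolist()) for i in range(1,n) if st[i,4]>15]
for d in(t,sd,w): c=proj(d,[554.3,-203.2,67])[0];print(c,blobs(d,c,18))
# brush: compare its region with the start
for n,a,b,c in(('top','top0',t,(338,273)),('side','side0',sd,(282,270))):
    u,v=c;print(n,"brush diff",np.abs(L(a)['pixels'][v-20:v+20,u-15:u+15].astype(int)-b['pixels'][v-20:v+20,u-15:u+15]).mean())
```

```text
[ 551.4 -202.   192.8] [ 0.7  0.7 -0.  -0. ] [ 0.2  0.3 -0. ] 0.4519497018988195
top
[427.7 223. ] ctr [ 470.8 -350.8] [129.8  55. ] 87.14398193359375
[247.7 175.2] ctr [559.5 -79.5] [241.8  61. ] 86.76339721679688
side
[381.6 349.7] ctr [ 461.3 -376.1] [127.7  54.8] 87.14389038085938
[325.8 225.9] ctr [559.3 -74. ] [233.5  57.5] 87.23995971679688
wrist
[265.6 349.3] ctr [ 486.  -333.3] [123.9  51.1] 87.24884033203125
[331.7  17.8] ctr [561.2 -59.7] [22.3  8.3] 88.06605529785156
[349.4 109.6] ctr [ 563.5 -129.2] [161.5  69.1] 87.57560729980469
[327.1 171.9] [(23, [319.9, 155.5]), (26, [334.2, 155.8]), (54, [319.5, 167.6]), (95, [331.4, 171.1])]
[360.9 251.7] [(90, [360.1, 252.3]), (76, [346.1, 257.4])]
[328.9 229.9] [(155, [327.7, 223.4])]
top brush diff 17.070555555555554
side brush diff 10.542222222222222
```

Run:
```python
from m import *
a=L('side0')['pixels'];b=grab('side')['pixels']
for n,(u,v) in(('mid brush',(282,275)),('short',(374,345))):
    t=a[v-30:v+30,u-16:u+16];r=cv2.matchTemplate(b,t,cv2.TM_CCOEFF_NORMED);_,q,_,p=cv2.minMaxLoc(r);print(n,q,p[0]-u+16,p[1]-v+30);ok=q>.6 and abs(p[0]-u+16)<4 and abs(p[1]-v+30)<4
    if not ok: raise SystemExit("check")
print(ctrl.sign_off())
```

```text
mid brush 0.949268102645874 0 0
short 0.9158744215965271 0 0
the job is handed in; nothing more can be done
None
```

I handed the job in at about 33 s, with no verdict returned: the blank is home against the stop, the long template is flush on both pins, the latch is closed, and the brush and short template are unmoved in the images.

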